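# Set out the building models on the site board

### The job

Finish the site model with the four loose white buildings: stand the tall tower squarely on the middle of the podium (the low block with steps on one side) and put the small stepped crown squarely on top of the tower. Stand the plain slab block behind the podium, on the side away from its steps, its long side parallel to the podium's back and centred on it, leaving a street about 40 mm wide between them; stand the gabled hall midway between the two low wings of the court, lengthwise along them. Leave the water bottle and the roll of tape where they are.

Things in the scene. Friction and masses are not known exactly. Their poses are not given: they have to be found in the camera images.
- podium: Fixed low white block with one dark band, 80 (x) x 90 (y) x 24 mm high, flat roof; three small dark steps (36 mm wide, 24 mm out, 18 mm high at most) on its front, -x, side. Origin: centre of its underside (steps not counted), on the table; +x points to its back, away from the steps. With a 40 mm street the slab's centre is 95 mm from the origin along +x, on the bare table.
- court: Fixed wooden base plate 80 (x) x 122 (y) x 3 mm thick, with two low white wings along its two 80 mm sides: each 80 long (x), 16 wide, tops 24 mm above the table, 90 mm clear between them. Origin: centre of its underside, on the table; x runs along the wings, y from wing to wing. The hall stands on the plate, its x along this x (either way round).
- tower_mid (a point): Loose white tower with six dark bands, 44 x 44 mm, 96 mm high, about 0.16 kg, standing upright. Grip it in its upper 30 mm so that the palm clears its top. Point: its centre, 48 mm above its foot; z up, x and y square to its sides.
- crown_mid (a point): Loose small white two-step crown (roof piece of the tower), standing upright: lower block 40 x 40 x 20 mm high, upper block 22 x 22 x 14 mm, 34 mm high in all, about 0.05 kg. Point: its centre, 17 mm above its foot; z up, x and y square to its sides.
- slab_mid (a point): Loose white slab block with a flat top and three dark bands, 80 (x) x 30 (y) x 50 mm high, about 0.12 kg, standing upright. Point: its centre, 25 mm above its foot; x along its long side, z up.
- hall_mid (a point): Loose white hall with a wooden gable roof and four dark windows on each long side, 70 (x) x 36 (y) mm walls 40 mm high, ridge along x about 55 mm above its foot, roof 74 mm long, about 0.11 kg, standing upright. Point: on its centre line, 27 mm above its foot; x along the ridge, z up.
- bottle_mid (a point): Clear water bottle with a blue cap, 60 mm in diameter, 200 mm tall, standing beyond the work area; leave it. Point: its centre, 100 mm up.
- tape_mid (a point): Loose cardboard roll of tape lying flat near the robot, 64 mm outer diameter, 19 mm high; leave it. Point: its centre, 9.5 mm up.
Mind the look-alikes: they are no part of the job. What is shaped like the part that bears hall_mid but green or pink is not meant. What is shaped like the part that bears crown_mid but purple is not meant.

How it is judged:
At the end, for the whole second after the job is handed in: All upright, at rest: tower on podium roof within 12 mm of middle, square within 0.25 rad; crown on tower within 10 mm, square within 0.25; slab on table behind podium, street 25-55 mm, centred within 15 mm, parallel within 0.2; hall on court plate within 12 mm of middle, parallel within 0.2 (horizontal distance between tower_mid and podium below 0.012 m and z of tower_mid in the frame of podium between 0.066 and 0.078 m and (angle between the x axis of tower_mid and the x axis of podium, either way round below 0.25 rad or angle between the x axis of tower_mid and the y axis of podium, either way round below 0.25 rad) and horizontal distance between crown_mid and tower_mid below 0.01 m and z of crown_mid in the frame of tower_mid between 0.059 and 0.071 m and (angle between the x axis of crown_mid and the x axis of tower_mid, either way round below 0.25 rad or angle between the x axis of crown_mid and the y axis of tower_mid, either way round below 0.25 rad) and x of slab_mid in the frame of podium between 0.08 and 0.11 m and y of slab_mid in the frame of podium between -0.015 and 0.015 m and z of slab_mid in the frame of podium between 0.019 and 0.031 m and angle between the x axis of slab_mid and the y axis of podium, either way round below 0.2 rad and horizontal distance between hall_mid and court below 0.012 m and z of hall_mid in the frame of court between 0.024 and 0.036 m and angle between the x axis of hall_mid and the x axis of court, either way round below 0.2 rad and angle between each of tower_mid, crown_mid, slab_mid, hall_mid's own z axis and vertical below 0.1 rad and linear speed of each of tower, crown, slab, hall below 0.02 m/s); the robot touches nothing.
It fails at once if the water bottle is shifted more than 30 mm or tipped (distance of bottle_mid from where it was at the start of the episode above 0.03 m or angle between bottle_mid's own z axis and vertical above 0.3 rad).
It fails at once if the roll of tape is shifted more than 30 mm or tipped (distance of tape_mid from where it was at the start of the episode above 0.03 m or angle between tape_mid's own z axis and vertical above 0.3 rad).
It also fails if it takes over 104 s, if anything falls off the work surface, if the arm or the gripper's body presses on something with over 40 N, if the wrist force passes 120 N, or if a joint passes its speed limit or range.

### The arm

A 6-joint arm with a two-finger parallel gripper is mounted at the origin on the work surface. World frame = base frame: x ahead of the robot, y to its left, z up, the work surface at z = 0. Lengths are in m, angles in rad, forces in N, time in s.
With the tool pointing down it reaches from about 0.3 to 0.875 m from the base axis. Payload 6.4 kg.
Tool frame: the origin (TCP) lies between the finger pads; the fingertips stand 25 mm ahead of it and the grasp point (between the pads) lies 6 mm ahead of it; z points along the fingers, y is the line along which they close (so a half turn about z gives the same grasp; the last joint's range is limited). The gripper opens to 85 mm and grips with 20 to 120 N. Pads are 22 mm wide; open, the fingers measure 114 mm over their backs; the gripper's body (76 mm by 85 mm) begins 54 mm behind the grasp point. The pads swing forward as they close: fully open they stand 13 mm farther back than shut.
Start: joints at [-1.339, 0.181, 1.607, -0, 1.354, -0.206], TCP at [0.244, -0.521, 0.226] pointing down, gripper open.
Joint ranges: [-2.99, 2.99], [-0.89, 2.07], [0.3, 2.58], [-1.14, 4.28], [0, 2.63], [-3.12, 3.12]. Speed limits (rad/s): [2.57, 2.57, 3.01, 3.14, 3.14, 3.14].

### API

Orientations are given as a unit quaternion [w, x, y, z].
In Python, from bench import ctrl gives the robot as it stands.
- The arm moves only by the tool servo_tool, never from a script. Its argument "series" is text: rows parted by semicolons, each of 7 numbers parted by spaces: the gripper command: -1 is fully open, 1 is shut, values between are in proportion, then the shift along the tool's x, y, z in m, then the turn, a rotation vector about the tool's x, y, z in degrees. A call has 1 to 12 rows; each row is the pose to reach, as a shift and turn from the pose commanded when the call began, along the tool's axes at that moment; what a row does not reach only later rows make up. A row lasts 1/12 s, in which the tool goes at most 41.7 mm and 7.16 degrees, less where a joint would pass 70% of its speed; a pose out of reach is approached as far as the arm can. A call with a gripper value outside its range is refused whole. The fingers move at their own pace and stop on an object; the grip force is fixed at half the most. Time passes only in rows, so rows that repeat a pose let the fingers close. It gives the time, the measured TCP pose, the force, the opening and the grip force at its end, in the units of the state.
- ctrl.get_obs(): the state, without advancing time (a new reading comes with each control period).
- ctrl.camera(name): name is "side" or "top"; returns a dict with "img" (420x560x3 uint8, red, green, blue), "z_map" (420x560 float32, m along the optical axis (not along the pixel's ray), 0 where there is no reading), "fovy" (degrees; the focal length in pixels is half the picture's height over the tangent of half this angle, whatever the lens; pixels are square), "cx", "cy" (the principal point, pixels), "extrinsics" (4x4, takes a point from camera to world coordinates). Camera axes: x right, y down, z forward; pixel columns grow to the right and rows downward; lengths in m; the calibration is good to about 2 mm. A picture is of the moment at which its call begins.
- ctrl.hand_in(): hands the job in; it is judged then, once.
The state is a dict: "time_s": time; "q": joint angles; "dq": joint speeds; "joint_efforts": joint torques, N m; "eef_pos": TCP position; "eef_rot": TCP orientation; "wrist_force": force on the tool from outside, world axes, zero at the start; "torque": the same for the moment, N m; "opening": opening from 0.0 (shut) to 1.0 (fully open); "grasp_force": force on a finger pad.
Only numpy, scipy, OpenCV 4.12 (cv2) and the standard library are available. Lean on these libraries where they do the work, as an engineer would, in place of code of your own. Each camera call takes 0.05 s, during which the arm holds its last target. There are 200 camera calls.

## Working session

There is one attempt and no reset: what is moved stays moved. The work goes in short steps, Python scripts to look and compute and a tool call to move; the robot and the scene stay as the last step left them, time stands still between calls to the robot, and variables do not carry over. Pictures are saved under pics/ and viewed, at most 14 in all, crops included, and the job is handed in when it is done.

Besides the shell and the picture viewer there is one more tool, called after ">>>" as a command line: name --argument value ..., lists and objects as JSON in quotes. servo_tool: Moves the arm, as the interface text tells. Its arguments: {"type":"object","properties":{"series":{"type":"string"}},"required":["series"]}

```bash
mkdir -p pics
python3 - <<'E'
from bench import ctrl
import cv2,numpy as np
for n in("top","side"):
    c=ctrl.camera(n);cv2.imwrite(f"pics/{n}0.png",c["img"][:,:,::-1]);np.savez(f"{n}0.npz",**c)
    print(n,c["fovy"],c["cx"],c["cy"],np.round(c["extrinsics"],3).tolist(),(c["z_map"]>0).mean())
o=ctrl.get_obs();print(o)
E
```

```text
top 43.23774145882365 288.19779856913726 213.25609186280053 [[-0.013, -0.987, 0.16, 0.382], [-1.0, 0.014, 0.005, -0.015], [-0.007, -0.16, -0.987, 1.299], [0.0, 0.0, 0.0, 1.0]] 0.9961011904761905
side 55.664546588502574 279.5351079868448 213.3429008468793 [[-0.957, -0.169, 0.238, 0.315], [-0.292, 0.535, -0.793, 0.845], [0.007, -0.828, -0.561, 0.692], [0.0, 0.0, 0.0, 1.0]] 0.9960799319727891
{'time_s': 0.1, 'q': array([-1.33928549e+00,  1.81491011e-01,  1.60788592e+00,  4.62299791e-06,
        1.35380369e+00, -2.06328831e-01]), 'dq': array([ 0.00047613, -0.00209202, -0.0021011 , -0.0005434 , -0.00027329,
        0.00043352]), 'joint_efforts': array([ 2.42487067e-04, -4.45879269e+01, -3.52241099e+01, -2.74103159e-04,
        4.06910534e-03, -1.41581083e-05]), 'eef_pos': array([ 0.24367658, -0.52026548,  0.22507128]), 'eef_rot': array([-7.93951288e-04,  9.76132405e-01,  2.17174808e-01, -7.74009491e-06]), 'wrist_force': array([0.47387203, 1.05161118, 0.67726505]), 'torque': array([ 0.05433253,  0.0304596 , -0.00679489]), 'grasp_force': 0.0, 'opening': 1.0010453219752176}
```

View pics/top0.png

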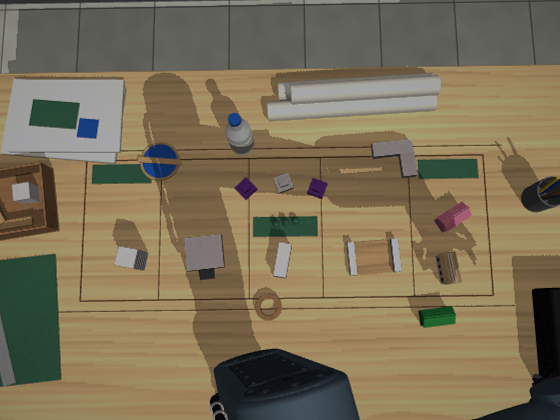

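View pics/side0.png

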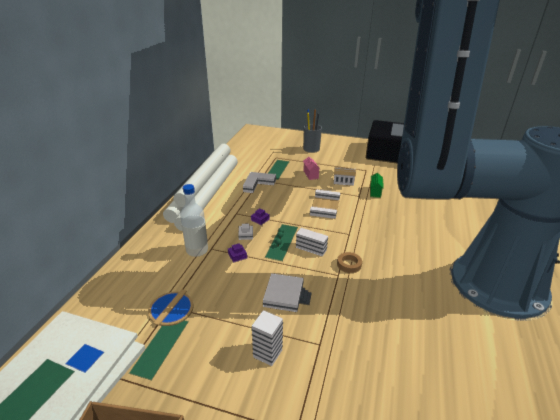

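Top view: the tower is at (131,258) and the podium at (204,252) with steps at (207,273). The slab is at (283,260), the court at (374,256), the tape at (267,304) and the bottle at (239,130).

Look-alikes:
- **Hall:** white at (447,267), pink at (453,217), green at (437,317). I choose the white one with the wooden roof.
- **Crown:** white at (283,183), purple at (246,188) and (317,188). I choose the white one.

Next I measure from depth, using height bands around each thing.

```bash
cat > h.py <<'E'
import numpy as np,cv2
def cloud(c):
    H,W=c["z_map"].shape;f=H/2/np.tan(np.radians(float(c["fovy"]))/2)
    v,u=np.mgrid[:H,:W];z=c["z_map"]
    p=np.stack([(u-c["cx"])*z/f,(v-c["cy"])*z/f,z],-1)
    E=c["extrinsics"];return p@E[:3,:3].T+E[:3,3]
def rect(P,m):
    n,l=cv2.connectedComponents(m.astype(np.uint8))
    k=np.argmax(np.bincount(l[m]));p=P[l==k]
    (x,y),(w,h),a=cv2.minAreaRect((p[:,:2]*1000).astype(np.float32))
    return [round(float(t),1) for t in(x,y,w,h,a)],len(p),np.round(np.median(p[:,2])*1000,1)
def band(P,u,v,r,lo,hi):
    m=np.zeros(P.shape[:2],bool);m[v-r:v+r,u-r:u+r]=1
    return m&(P[...,2]>lo)&(P[...,2]<hi)
E
python3 - <<'E'
from h import *
c=dict(np.load("top0.npz"));P=cloud(c)
print("table z",np.percentile(P[230:290,320:340,2]*1000,[5,50,95]))
for n,u,v,r,lo,hi in[("tower",131,258,24,.088,.104),("podium",204,252,30,.019,.03),("crownlow",283,183,14,.012,.026),("crowntop",283,183,14,.029,.04),("slab",283,260,24,.044,.056),("wingL",352,258,22,.018,.03),("wingR",396,256,22,.018,.03),("hall",447,267,22,.033,.06),("hallridge",447,267,22,.05,.06),("tape",267,304,20,.012,.025),("bottle",239,130,30,.05,.3),("purpleL",246,188,14,.01,.04),("purpleR",317,188,14,.01,.04),("steps",207,273,12,.01,.02)]:
    m=band(P,u,v,r,lo,hi)
    print(n,rect(P,m) if m.any() else None)
im=c["img"][:,:,::-1]
a=cv2.resize(im[165:215,225:335],None,fx=5,fy=5,interpolation=2)
b=cv2.resize(im[235:285,80:190],None,fx=5,fy=5,interpolation=2)
d=cv2.resize(im[235:285,400:510],None,fx=5,fy=5,interpolation=2)
cv2.imwrite("pics/crop.png",np.vstack([a[:190+10],b[:200],d[:200]]))
E
```

```text
table z [-3.55015064  0.70659195  5.0620011 ]
tower ([481.6, 360.6, 45.5, 43.9, 78.1], 390, np.float64(96.2))
podium ([493.1, 195.3, 87.9, 90.9, 6.1], 1243, np.float64(24.3))
crownlow ([666.2, 2.2, 40.7, 40.5, 19.1], 177, np.float64(20.5))
crowntop ([666.4, 2.4, 22.4, 22.2, 21.3], 81, np.float64(34.5))
slab ([474.7, 5.8, 30.2, 80.3, 79.1], 428, np.float64(50.3))
wingL ([477.2, -161.7, 79.5, 16.9, 4.1], 229, np.float64(24.2))
wingR ([484.7, -267.1, 80.0, 18.3, 5.4], 230, np.float64(24.6))
hall ([450.7, -389.0, 73.9, 42.3, 8.4], 546, np.float64(49.2))
hallridge ([450.8, -389.5, 73.4, 25.5, 4.3], 233, np.float64(54.2))
tape ([364.7, 41.5, 62.2, 61.0, 88.8], 344, np.float64(19.2))
bottle ([765.9, 103.1, 55.7, 59.5, 14.0], 784, np.float64(134.0))
purpleL ([654.9, 94.7, 40.2, 39.9, 42.2], 270, np.float64(22.4))
purpleR ([652.7, -82.0, 40.2, 40.8, 67.9], 275, np.float64(22.8))
steps ([449.0, 192.5, 16.6, 47.1, 5.2], 88, np.float64(14.8))
```

View pics/crop.png

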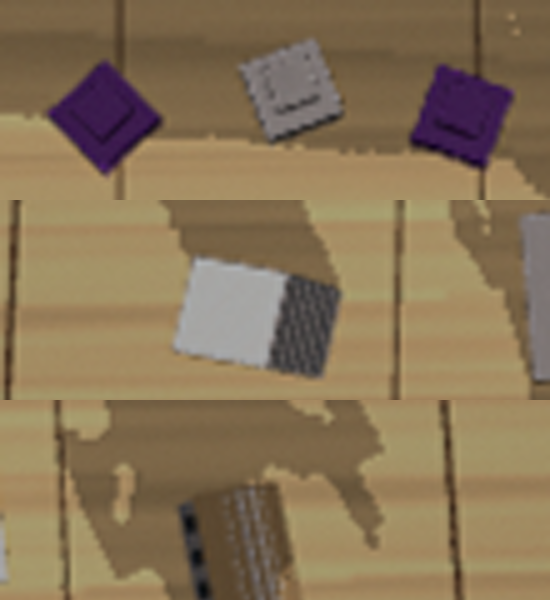

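The crops confirm the white two-step crown at (283,183) between the two purple ones, the tower at (131,258), and the wooden-roofed hall at (447,267). I now refine the angles of the podium and the hall, and add a move helper.

```bash
cat > d.py <<'E'
# usage: d.py x y z(mm) tool_x_yaw(deg): shift (mm) and turn (deg) in tool axes from the measured pose
import sys,numpy as np
from bench import ctrl
from scipy.spatial.transform import Rotation as R
o=ctrl.get_obs();w=o["eef_rot"];A=R.from_quat([*w[1:],w[0]])
print("t",round(o["time_s"],2),"pos",np.round(o["eef_pos"]*1000,1),"yaw",round(np.degrees(np.arctan2(*A.as_matrix()[[1,0],0])),1),"open",round(o["opening"]*85,1),"F",np.round(o["wrist_force"],1),"grip",o["grasp_force"])
a=list(map(float,sys.argv[1:]))
for x,y,z,yw in zip(*[iter(a)]*4):
    B=R.from_euler("z",yw,degrees=True)*R.from_rotvec([np.pi,0,0])
    print(np.round(A.inv().apply(np.array([x,y,z])-o["eef_pos"]*1000),1),np.round((A.inv()*B).as_rotvec(degrees=True),1))
E
python3 - <<'E'
from h import *
P=cloud(dict(np.load("top0.npz")))
m=band(P,204,252,30,.0215,.028);print(rect(P,m))
for lo in(.038,.046,.05):
    m=band(P,447,267,22,lo,.06);p=P[m][:,:2]*1000
    vx,vy,x,y=cv2.fitLine(p.astype(np.float32),cv2.DIST_L2,0,.01,.01).ravel();print(lo,x,y,np.degrees(np.arctan2(vy,vx)))
E
python3 d.py 451 -389 120 8 451 -389 29 8
```

```text
([495.4, 195.5, 83.2, 90.5, 5.5], 964, np.float64(24.5))
0.038 450.16913 -387.19736 8.037649
0.046 450.5884 -387.4789 8.164229
0.05 449.7021 -388.7711 7.2045107
t 0.1 pos [ 243.7 -520.3  225.1] yaw 25.1 open 85.1 F [0.5 1.1 0.7] grip 0.0
[243.4 -30.8 105.2] [-0.1 -0.  17.1]
[243.4 -30.7 196.2] [-0.1 -0.  17.1]
```

>>> servo_tool --series "-1 0.243 -0.031 0.105 0 0 17;-1 0.243 -0.031 0.105 0 0 17;-1 0.243 -0.031 0.105 0 0 17;-1 0.243 -0.031 0.105 0 0 17;-1 0.243 -0.031 0.105 0 0 17;-1 0.243 -0.031 0.105 0 0 17;-1 0.243 -0.031 0.105 0 0 17;-1 0.243 -0.031 0.105 0 0 17;-1 0.243 -0.031 0.105 0 0 17;-1 0.243 -0.031 0.105 0 0 17"

```text
time_s: 0.93
eef_pos: [0.4504, -0.3901, 0.121]
eef_rot: [0.0, 0.998, 0.071, -0.0]
wrist_force: [0.4, -0.4, 0.4]
opening: 1.003
grasp_force: 0.0
```

```bash
python3 d.py 451 -388.5 29 8
```

```text
t 0.93 pos [ 450.4 -390.1  121. ] yaw 8.1 open 85.3 F [ 0.4 -0.4  0.4] grip 0.0
[ 0.9 -1.5 92. ] [0.  0.  0.1]
```

>>> servo_tool --series "-1 0.001 -0.001 0.035 0 0 0;-1 0.001 -0.001 0.07 0 0 0;-1 0.001 -0.001 0.092 0 0 0;-1 0.001 -0.001 0.092 0 0 0;-1 0.001 -0.001 0.092 0 0 0;1 0.001 -0.001 0.092 0 0 0;1 0.001 -0.001 0.092 0 0 0;1 0.001 -0.001 0.092 0 0 0;1 0.001 -0.001 0.092 0 0 0;1 0.001 -0.001 0.092 0 0 0;1 0.001 -0.001 0.092 0 0 0;1 0.001 -0.001 0.092 0 0 0"

```text
time_s: 1.93
eef_pos: [0.4522, -0.3892, 0.0308]
eef_rot: [0.001, 0.997, 0.071, 0.0]
wrist_force: [-1.8, 2.2, 9.1]
opening: 0.39
grasp_force: 58.8
```

```bash
python3 d.py 451 -388.5 100 8
```

```text
t 1.93 pos [ 452.2 -389.2   30.8] yaw 8.1 open 33.1 F [-1.8  2.2  9.1] grip 58.81035000085831
[ -1.1  -0.7 -69.2] [ 0.1 -0.   0.1]
```

>>> servo_tool --series "1 0 0 -0.03 0 0 0;1 0 0 -0.06 0 0 0;1 0 0 -0.07 0 0 0;1 0 0 -0.07 0 0 0"

```text
time_s: 2.27
eef_pos: [0.4534, -0.3906, 0.1027]
eef_rot: [0.003, 0.997, 0.071, 0.002]
wrist_force: [1.2, -0.8, -1.3]
opening: 0.388
grasp_force: 60.0
```

```bash
python3 d.py 482 -214.4 100 4.3
```

```text
t 2.27 pos [ 453.4 -390.6  102.7] yaw 8.1 open 33.0 F [ 1.2 -0.8 -1.3] grip 59.97530713677406
[  53.2 -170.4    1.8] [ 0.4 -0.2  3.8]
```

>>> servo_tool --series "1 0.013 -0.042 0 0 0 1;1 0.026 -0.085 0 0 0 2;1 0.04 -0.127 0 0 0 3;1 0.053 -0.170 0 0 0 3.8;1 0.053 -0.170 0 0 0 3.8;1 0.053 -0.170 0 0 0 3.8;1 0.053 -0.170 0 0 0 3.8;1 0.053 -0.170 0 0 0 3.8"

```text
time_s: 2.93
eef_pos: [0.48, -0.2137, 0.0984]
eef_rot: [0.0, 0.999, 0.037, -0.0]
wrist_force: [-0.1, 0.7, -1.4]
opening: 0.385
grasp_force: 60.2
```

```bash
python3 d.py 482 -214.4 34 4.3
python3 - <<'E'
from bench import ctrl;from h import *
c=ctrl.camera("top");P=cloud(c);m=band(P,374,256,50,.003,.18)
np.savez("t1.npz",**c)
im=c["img"][:,:,::-1]
cv2.imwrite("pics/t1.png",np.hstack([cv2.resize(im[180:330,300:500],None,fx=2,fy=2,interpolation=2),cv2.resize(ctrl.camera("side")["img"][130:280,250:450,::-1],None,fx=2,fy=2,interpolation=2)]))
E
```

```text
t 2.93 pos [ 480.  -213.7   98.4] yaw 4.3 open 32.7 F [-0.1  0.7 -1.4] grip 60.15708412975073
[ 2.   0.9 64.4] [ 0.  0. -0.]
```

View pics/t1.png

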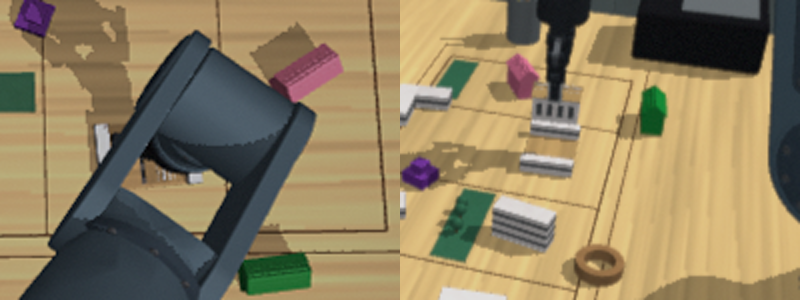

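The side crop shows the hall at (555,118), held upright over the court. I lower it, open partly so the fingers clear the wings, and lift.

>>> servo_tool --series "1 0.002 0.001 0.03 0 0 0;1 0.002 0.001 0.055 0 0 0;1 0.002 0.001 0.060 0 0 0;1 0.002 0.001 0.064 0 0 0;1 0.002 0.001 0.064 0 0 0;1 0.002 0.001 0.064 0 0 0;-0.18 0.002 0.001 0.064 0 0 0;-0.18 0.002 0.001 0.064 0 0 0;-0.18 0.002 0.001 0.064 0 0 0;-0.18 0.002 0.001 0.064 0 0 0;-0.18 0.002 0.001 0.064 0 0 0;-0.18 0.002 0.001 0.064 0 0 0"

```text
time_s: 4.03
eef_pos: [0.4823, -0.2137, 0.035]
eef_rot: [0.0, 0.999, 0.037, 0.0]
wrist_force: [0.4, -0.3, -0.4]
opening: 0.59
grasp_force: 0.0
```

>>> servo_tool --series "-0.18 0 0 -0.02 0 0 0;-0.18 0 0 -0.05 0 0 0;-0.18 0 0 -0.09 0 0 0;-0.18 0 0 -0.1 0 0 0;-1 0 0 -0.1 0 0 0;-1 0 0 -0.1 0 0 0"

```text
time_s: 4.53
eef_pos: [0.4826, -0.2138, 0.1354]
eef_rot: [0.001, 0.999, 0.037, 0.001]
wrist_force: [-0.4, -0.9, -0.5]
opening: 0.852
grasp_force: 0.0
```

```bash
python3 d.py 475 6 120 -10.9 475 6 45 -10.9
```

```text
t 4.53 pos [ 482.6 -213.8  135.4] yaw 4.3 open 72.5 F [-0.4 -0.9 -0.5] grip 0.0
[   8.9 -219.8   15.1] [ 0.1 -0.1 15.2]
[   8.8 -219.9   90.1] [ 0.1 -0.1 15.2]
```

>>> servo_tool --series "-1 0.009 -0.22 0.015 0 0 15;-1 0.009 -0.22 0.015 0 0 15;-1 0.009 -0.22 0.015 0 0 15;-1 0.009 -0.22 0.015 0 0 15;-1 0.009 -0.22 0.015 0 0 15;-1 0.009 -0.22 0.015 0 0 15;-1 0.009 -0.22 0.015 0 0 15;-1 0.009 -0.22 0.015 0 0 15;-1 0.009 -0.22 0.015 0 0 15"

```text
time_s: 5.28
eef_pos: [0.4743, 0.006, 0.1189]
eef_rot: [0.0, 0.996, -0.093, -0.001]
wrist_force: [-0.8, -0.7, 0.7]
opening: 0.999
grasp_force: 0.0
```

```bash
python3 d.py 475 6 44 -10.9
python3 - <<'E'
from bench import ctrl;from h import *
c=ctrl.camera("top");P=cloud(c)
m=band(P,374,256,22,.035,.06)
print(rect(P,m))
for n,u in(("L",352),("R",396)):print(rect(P,band(P,u,256,20,.018,.03)))
cv2.imwrite("pics/t2.png",cv2.resize(c["img"][180:330,250:450,::-1],None,fx=3,fy=3,interpolation=2))
E
```

```text
t 5.28 pos [474.3   6.  118.9] yaw -10.7 open 84.9 F [-0.8 -0.7  0.7] grip 0.0
[ 0.9 -0.2 74.9] [0.  0.1 0.2]
([481.3, -214.9, 73.4, 41.5, 5.1], 506, np.float64(51.6))
([477.2, -161.5, 80.1, 16.9, 4.2], 229, np.float64(24.5))
([484.9, -267.0, 80.0, 16.7, 3.7], 233, np.float64(24.5))
```

View pics/t2.png

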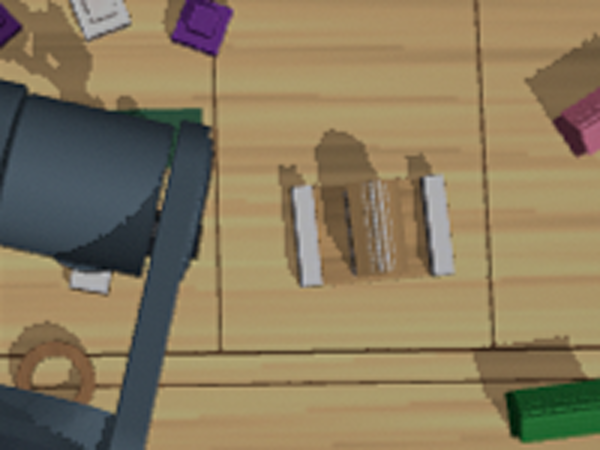

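The hall at (372,227) stands midway between the wings at (305,235) and (437,225), within about 1 mm. Next is the slab.

>>> servo_tool --series "-1 0.001 0 0.035 0 0 0;-1 0.001 0 0.06 0 0 0;-1 0.001 0 0.075 0 0 0;-1 0.001 0 0.075 0 0 0;1 0.001 0 0.075 0 0 0;1 0.001 0 0.075 0 0 0;1 0.001 0 0.075 0 0 0;1 0.001 0 0.075 0 0 0;1 0.001 0 0.075 0 0 0;1 0.001 0 0.075 0 0 0;1 0.001 0 0.075 0 0 0;1 0.001 0 0.075 0 0 0"

```text
time_s: 6.33
eef_pos: [0.4758, 0.0063, 0.0451]
eef_rot: [0.0, 0.996, -0.093, 0.0]
wrist_force: [0.1, 0.3, -0.2]
opening: -0.0
grasp_force: 0.0
```

>>> servo_tool --series "1 0 0 -0.03 0 0 0;1 0 0 -0.06 0 0 0;1 0 0 -0.08 0 0 0;1 0 0 -0.08 0 0 0"

```text
time_s: 6.67
eef_pos: [0.4789, 0.0057, 0.1294]
eef_rot: [0.001, 0.996, -0.093, 0.004]
wrist_force: [1.0, 0.1, -0.0]
opening: 0.002
grasp_force: 0.0
```

```bash
python3 d.py 591.6 204.8 120 95.5
```

```text
t 6.67 pos [478.9   5.7 129.4] yaw -10.7 open 0.2 F [ 1.   0.1 -0. ] grip 0.0
[  73.7 -216.6    9.9] [   0.4   -0.3 -106.2]
```

The gripper shut on nothing, so I look before trying again.

Run:
```python
from bench import ctrl;from h import *
c=ctrl.camera("side");P=cloud(c);np.savez("s3.npz",**c)
cv2.imwrite("pics/s3.png",cv2.resize(c["img"][150:290,220:400,::-1],None,fx=4,fy=4,interpolation=2))
m=band(P,311,241,40,.046,.056)
print(rect(P,m))
m=band(P,311,241,40,.0,.06)
```

```text
([475.5, 8.5, 33.7, 80.4, 78.7], 236, np.float64(50.2))
```

View pics/s3.png

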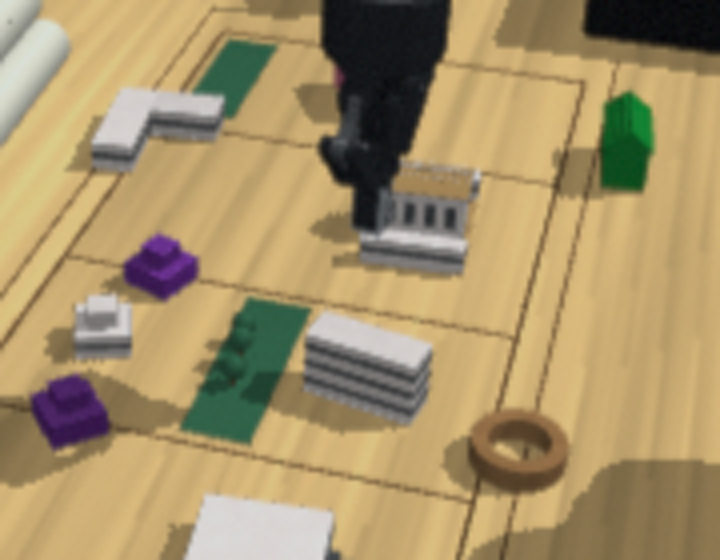

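Run:
```python
from h import *
P=cloud(dict(np.load("s3.npz")))
m=(abs(P[...,0]-.479)<.08)&(abs(P[...,1]-.006)<.08)&(P[...,2]>.06)&(P[...,2]<.3)
p=P[m]*1000
for a in range(60,260,15):
    q=p[(p[:,2]>=a)&(p[:,2]<a+15)]
    if len(q):print(a,len(q),np.round(q.min(0)),np.round(q.max(0)))
```

```text
135 34 [468.   2. 136.] [489.  20. 150.]
150 50 [468.   5. 150.] [491.  21. 165.]
165 27 [466.  -3. 165.] [489.  21. 180.]
180 70 [461. -27. 180.] [496.  46. 195.]
195 92 [458. -41. 196.] [500.  58. 210.]
210 130 [455. -47. 210.] [503.  70. 225.]
225 151 [457. -51. 225.] [502.  68. 240.]
240 102 [457.  -6. 240.] [495.  50. 255.]
255 103 [442.   6. 255.] [512.  46. 270.]
```

Side view: the slab at (367,365) is untouched and upright. The depth map puts the fingertips about 7 mm above the reported TCP instead of 25 mm below it, so the fingers closed just over the roof. The reported z reads about 30 mm low, and I correct for that from here.

>>> servo_tool --series "-1 -0.004 0 0 0 0 0;-1 -0.004 0 0 0 0 0;-1 -0.004 0 0 0 0 0;-1 -0.004 0 0 0 0 0;-1 -0.004 0 0 0 0 0;-1 -0.004 0 0 0 0 0;-1 -0.004 0 0.03 0 0 0;-1 -0.004 0 0.06 0 0 0;-1 -0.004 0 0.07 0 0 0;-1 -0.004 0 0.07 0 0 0;-1 -0.004 0 0.07 0 0 0"

```text
time_s: 7.63
eef_pos: [0.4716, 0.007, 0.0549]
eef_rot: [-0.0, 0.996, -0.093, -0.001]
wrist_force: [0.3, 0.3, -0.0]
opening: 1.001
grasp_force: 0.0
```

```bash
python3 d.py 475.5 6.5 14 -10.9;python3 - <<'E'
from bench import ctrl;from h import *
o=ctrl.get_obs()["eef_pos"]
for n in("side","top"):
    P=cloud(ctrl.camera(n))
    m=(abs(P[...,0]-o[0])<.03)&(abs(P[...,1]-o[1])<.08)&(P[...,2]>.053)&(P[...,2]<.3)
    p=P[m]*1000
    for a in range(50,150,6):
        q=p[(p[:,2]>=a)&(p[:,2]<a+6)]
        if len(q):print(n,a,len(q),np.round(q.min(0)),np.round(q.max(0)))
E
```

```text
t 7.63 pos [471.6   7.   54.9] yaw -10.7 open 85.0 F [ 0.3  0.3 -0. ] grip 0.0
[ 4.  -0.2 40.9] [-0.   0.1  0.2]
side 50 1 [477.   1.  53.] [477.   1.  53.]
side 74 24 [454. -38.  74.] [493.  58.  80.]
side 80 27 [454. -38.  80.] [493.  64.  86.]
side 86 36 [454. -38.  86.] [493.  65.  92.]
side 92 28 [454. -37.  93.] [492.  64.  98.]
side 98 30 [453. -39.  98.] [493.  65. 104.]
side 104 25 [453. -42. 104.] [489.  66. 110.]
side 110 14 [452. -43. 110.] [475.  64. 115.]
side 116 15 [452. -40. 116.] [493.  81. 122.]
side 122 50 [448. -59. 122.] [498.  83. 128.]
side 128 53 [447. -59. 128.] [498.  83. 134.]
side 134 46 [449. -59. 134.] [496.  82. 140.]
side 140 43 [449. -57. 140.] [497.  82. 146.]
side 146 49 [448. -52. 146.] [498.  81. 152.]
top 50 1 [443.  18.  53.] [443.  18.  53.]
top 122 1 [463. -68. 126.] [463. -68. 126.]
top 128 6 [449. -68. 129.] [464. -65. 134.]
top 134 6 [449. -67. 136.] [480. -32. 140.]
top 140 4 [451. -37. 141.] [477. -32. 143.]
top 146 2 [448. -67. 147.] [470. -62. 150.]
```

>>> servo_tool --series "-1 0.004 0 0.025 0 0 0;-1 0.004 0 0.043 0 0 0;-1 0.004 0 0.043 0 0 0;-1 0.004 0 0.043 0 0 0;1 0.004 0 0.043 0 0 0;1 0.004 0 0.043 0 0 0;1 0.004 0 0.043 0 0 0;1 0.004 0 0.043 0 0 0;1 0.004 0 0.043 0 0 0;1 0.004 0 0.043 0 0 0;1 0.004 0 0.043 0 0 0;1 0.004 0 0.043 0 0 0"

```text
time_s: 8.73
eef_pos: [0.4765, 0.0061, 0.0128]
eef_rot: [0.0, 0.996, -0.093, 0.001]
wrist_force: [-0.7, 0.5, 6.7]
opening: 0.343
grasp_force: 60.2
```

>>> servo_tool --series "1 0 0 -0.03 0 0 0;1 0 0 -0.06 0 0 0;1 0 0 -0.07 0 0 0;1 0 0 -0.07 0 0 0"

```text
time_s: 9.07
eef_pos: [0.478, 0.0058, 0.0846]
eef_rot: [0.0, 0.996, -0.093, 0.003]
wrist_force: [0.1, -0.8, -2.0]
opening: 0.339
grasp_force: 59.7
```

```bash
python3 d.py 591.6 206 85 95.5
```

```text
t 9.07 pos [478.    5.8  84.6] yaw -10.7 open 28.8 F [ 0.1 -0.8 -2. ] grip 59.74931180477142
[ 7.440e+01 -2.179e+02 -1.000e-01] [   0.3   -0.2 -106.2]
```

>>> servo_tool --series "1 0.015 -0.03 0 0 0 -7;1 0.025 -0.05 0 0 0 -14;1 0.035 -0.075 0 0 0 -21;1 0.04 -0.1 0 0 0 -28;1 0.05 -0.125 0 0 0 -35;1 0.055 -0.15 0 0 0 -42;1 0.06 -0.175 0 0 0 -49;1 0.07 -0.2 0 0 0 -56;1 0.074 -0.218 0 0 0 -63;1 0.074 -0.218 0 0 0 -70;1 0.074 -0.218 0 0 0 -77;1 0.074 -0.218 0 0 0 -84"

```text
time_s: 10.07
eef_pos: [0.5875, 0.207, 0.0791]
eef_rot: [-0.001, 0.8, 0.6, -0.002]
wrist_force: [-0.4, 0.5, -0.6]
opening: 0.34
grasp_force: 59.9
```

>>> servo_tool --series "1 0 0 0 0 0 -7;1 0 0 0 0 0 -14;1 0 0 0 0 0 -21;1 0 0 0 0 0 -22;1 0 0 0 0 0 -22;1 0 0 0 0 0 -22"

```text
time_s: 10.57
eef_pos: [0.5883, 0.2065, 0.0806]
eef_rot: [-0.001, 0.675, 0.738, -0.001]
wrist_force: [-0.2, -0.2, 0.0]
opening: 0.343
grasp_force: 59.9
```

```bash
python3 d.py 591.6 206 13 95.5
```

```text
t 10.57 pos [588.3 206.5  80.6] yaw 95.1 open 29.2 F [-0.2 -0.2  0. ] grip 59.904146790504456
[-0.8  3.4 67.6] [-0.1  0.  -0.4]
```

>>> servo_tool --series "1 -0.001 0.003 0.03 0 0 -0.4;1 -0.001 0.003 0.055 0 0 -0.4;1 -0.001 0.003 0.062 0 0 -0.4;1 -0.001 0.003 0.067 0 0 -0.4;1 -0.001 0.003 0.067 0 0 -0.4;1 -0.001 0.003 0.067 0 0 -0.4;-0.1 -0.001 0.003 0.067 0 0 -0.4;-0.1 -0.001 0.003 0.067 0 0 -0.4;-0.1 -0.001 0.003 0.067 0 0 -0.4;-0.1 -0.001 0.003 0.067 0 0 -0.4;-0.1 -0.001 0.003 0.067 0 0 -0.4"

```text
time_s: 11.48
eef_pos: [0.5923, 0.206, 0.0153]
eef_rot: [0.0, 0.671, 0.741, 0.0]
wrist_force: [0.2, -0.6, 1.7]
opening: 0.548
grasp_force: 0.0
```

>>> servo_tool --series "-0.1 0 0 -0.03 0 0 0;-0.1 0 0 -0.07 0 0 0;-0.1 0 0 -0.11 0 0 0;-1 0 0 -0.12 0 0 0;-1 0 0 -0.12 0 0 0;-1 0 0 -0.12 0 0 0"

```text
time_s: 11.98
eef_pos: [0.5925, 0.206, 0.1357]
eef_rot: [0.001, 0.671, 0.741, 0.001]
wrist_force: [-0.7, 0.4, -1.8]
opening: 0.947
grasp_force: 0.0
```

```bash
python3 d.py 481.6 360.6 130 78.1
```

```text
t 11.98 pos [592.5 206.  135.7] yaw 95.7 open 80.5 F [-0.7  0.4 -1.8] grip 0.0
[164.8 -95.    5.5] [ 0.1 -0.  17.6]
```

>>> servo_tool --series "-1 0.165 -0.095 0.005 0 0 17.5;-1 0.165 -0.095 0.005 0 0 17.5;-1 0.165 -0.095 0.005 0 0 17.5;-1 0.165 -0.095 0.005 0 0 17.5;-1 0.165 -0.095 0.005 0 0 17.5;-1 0.165 -0.095 0.005 0 0 17.5;-1 0.165 -0.095 0.005 0 0 17.5;-1 0.165 -0.095 0.005 0 0 17.5;-1 0.165 -0.095 0.005 0 0 17.5"

```text
time_s: 12.73
eef_pos: [0.4815, 0.3596, 0.1289]
eef_rot: [-0.0, 0.777, 0.63, -0.001]
wrist_force: [0.8, -0.1, -0.1]
opening: 1.0
grasp_force: 0.0
```

```bash
python3 d.py 481.6 360.6 54 78.1
```

```text
t 12.73 pos [481.5 359.6 128.9] yaw 78.1 open 85.0 F [ 0.8 -0.1 -0.1] grip 0.0
[ 1.1 -0.  74.9] [-0.1  0.1  0. ]
```

>>> servo_tool --series "-1 0.001 0 0.03 0 0 0;-1 0.001 0 0.06 0 0 0;-1 0.001 0 0.075 0 0 0;-1 0.001 0 0.075 0 0 0;-1 0.001 0 0.075 0 0 0;1 0.001 0 0.075 0 0 0;1 0.001 0 0.075 0 0 0;1 0.001 0 0.075 0 0 0;1 0.001 0 0.075 0 0 0;1 0.001 0 0.075 0 0 0;1 0.001 0 0.075 0 0 0"

```text
time_s: 13.65
eef_pos: [0.4824, 0.3623, 0.0566]
eef_rot: [0.0, 0.776, 0.631, 0.001]
wrist_force: [-1.2, -0.7, 5.8]
opening: 0.508
grasp_force: 61.8
```

>>> servo_tool --series "1 0 0 -0.03 0 0 0;1 0 0 -0.06 0 0 0;1 0 0 -0.06 0 0 0;1 0 0 -0.06 0 0 0"

```text
time_s: 13.98
eef_pos: [0.4829, 0.3625, 0.1174]
eef_rot: [0.001, 0.776, 0.631, 0.002]
wrist_force: [0.1, 0.3, -2.1]
opening: 0.505
grasp_force: 61.8
```

```bash
python3 d.py 497 195.7 115 95.5
python3 - <<'E'
from bench import ctrl;from h import *
c=ctrl.camera("top");P=cloud(c);np.savez("t4.npz",**c)
m=(abs(P[...,0]-.5916)<.06)&(abs(P[...,1]-.2048)<.07)&(P[...,2]>.044)&(P[...,2]<.056);print(m.sum(),rect(P,m))
m=(abs(P[...,0]-.497)<.06)&(abs(P[...,1]-.1957)<.07)&(P[...,2]>.0215)&(P[...,2]<.028);print(m.sum(),rect(P,m))
E
```

```text
t 13.98 pos [482.9 362.5 117.4] yaw 78.2 open 43.0 F [ 0.1  0.3 -2.1] grip 61.767979860305786
[-160.4   47.9    2.1] [  0.3  -0.1 -17.3]
416 ([593.1, 202.9, 31.4, 80.3, 5.2], 416, np.float64(50.3))
981 ([496.0, 195.7, 81.6, 90.2, 5.9], 976, np.float64(24.6))
```

The slab stands 96 mm behind the podium's centre, centred within 2 mm and parallel. The tower is gripped at 43 mm, so I move it over the podium.

>>> servo_tool --series "1 -0.03 0.009 0 0 0 -4;1 -0.065 0.019 0 0 0 -8;1 -0.1 0.029 0 0 0 -12;1 -0.135 0.039 0 0 0 -15;1 -0.159 0.048 0.002 0 0 -17;1 -0.159 0.048 0.002 0 0 -17;1 -0.159 0.048 0.002 0 0 -17;1 -0.159 0.048 0.002 0 0 -17;1 -0.159 0.048 0.002 0 0 -17"

```text
time_s: 14.78
eef_pos: [0.4952, 0.1971, 0.1122]
eef_rot: [-0.0, 0.674, 0.739, -0.0]
wrist_force: [-0.2, 0.5, -1.1]
opening: 0.507
grasp_force: 61.6
```

```bash
python3 d.py 496.5 197 81 95.5
python3 - <<'E'
from bench import ctrl;from h import *
cv2.imwrite("pics/s5.png",cv2.resize(ctrl.camera("side")["img"][170:370,180:380,::-1],None,fx=3,fy=3,interpolation=2))
E
```

```text
t 14.78 pos [495.2 197.1 112.2] yaw 95.2 open 43.1 F [-0.2  0.5 -1.1] grip 61.58704876899719
[-0.2  1.3 31.2] [-0.1 -0.  -0.3]
```

View pics/s5.png

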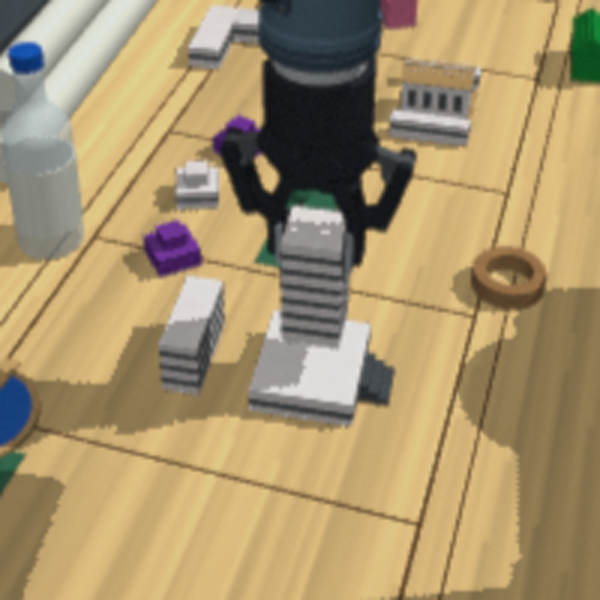

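The tower at (315,270) is held upright over the podium at (310,370). I lower and release it.

>>> servo_tool --series "1 0 0.001 0.015 0 0 -0.3;1 0 0.001 0.025 0 0 -0.3;1 0 0.001 0.029 0 0 -0.3;1 0 0.001 0.032 0 0 -0.3;1 0 0.001 0.032 0 0 -0.3;1 0 0.001 0.032 0 0 -0.3;-0.4 0 0.001 0.032 0 0 -0.3;-0.4 0 0.001 0.032 0 0 -0.3;-0.4 0 0.001 0.032 0 0 -0.3;-0.4 0 0.001 0.032 0 0 -0.3;-0.4 0 0.001 0.032 0 0 -0.3"

```text
time_s: 15.75
eef_pos: [0.4969, 0.1964, 0.081]
eef_rot: [0.0, 0.673, 0.74, 0.0]
wrist_force: [-0.6, -0.9, -0.0]
opening: 0.699
grasp_force: 0.0
```

>>> servo_tool --series "-0.4 0 0 -0.02 0 0 0;-0.4 0 0 -0.05 0 0 0;-0.4 0 0 -0.09 0 0 0;-0.4 0 0 -0.09 0 0 0;-1 0 0 -0.09 0 0 0;-1 0 0 -0.09 0 0 0"

```text
time_s: 16.25
eef_pos: [0.4967, 0.1963, 0.1709]
eef_rot: [0.0, 0.672, 0.74, 0.0]
wrist_force: [-0.3, -0.6, -0.4]
opening: 0.954
grasp_force: 0.0
```

```bash
python3 d.py 666.3 2.3 100 110
```

```text
t 16.25 pos [496.7 196.3 170.9] yaw 95.5 open 81.1 F [-0.3 -0.6 -0.4] grip 0.0
[-209.3  150.2   70.9] [  0.    0.  -14.5]
```

>>> servo_tool --series "-1 -0.033 0.024 0 0 0 -3;-1 -0.067 0.048 0 0 0 -6;-1 -0.1 0.072 0 0 0 -9;-1 -0.134 0.096 0.01 0 0 -12;-1 -0.168 0.12 0.03 0 0 -14.5;-1 -0.2 0.144 0.05 0 0 -14.5;-1 -0.209 0.15 0.07 0 0 -14.5;-1 -0.209 0.15 0.07 0 0 -14.5;-1 -0.209 0.15 0.07 0 0 -14.5;-1 -0.209 0.15 0.07 0 0 -14.5"

```text
time_s: 17.08
eef_pos: [0.6649, 0.0033, 0.0996]
eef_rot: [-0.001, 0.574, 0.819, -0.0]
wrist_force: [0.1, 0.4, 0.7]
opening: 0.997
grasp_force: 0.0
```

```bash
python3 d.py 666.3 2.3 -4 110
python3 - <<'E'
from bench import ctrl;from h import *
c=ctrl.camera("top");P=cloud(c)
m=(abs(P[...,0]-.497)<.05)&(abs(P[...,1]-.1957)<.05)&(P[...,2]>.11)&(P[...,2]<.13);print(m.sum(),rect(P,m))
o=ctrl.get_obs()["eef_pos"]
P=cloud(ctrl.camera("side"))
m=(abs(P[...,0]-o[0])<.08)&(abs(P[...,1]-o[1])<.05)&(P[...,2]>.06)&(P[...,2]<.2)
p=P[m]*1000;print(len(p),np.percentile(p[:,2],[0,1,3]),o*1000,p[p[:,2]<140].min(0),p[p[:,2]<140].max(0))
E
```

```text
t 17.08 pos [664.9   3.3  99.6] yaw 110.0 open 84.7 F [0.1 0.4 0.7] grip 0.0
[ -1.6   1.2 103.6] [-0.1 -0.1 -0. ]
409 ([495.9, 195.1, 44.4, 44.6, 5.9], 409, np.float64(120.6))
589 [123.53505166 126.67704678 130.16313911] [665.58350056   3.61830462 100.90820461] [610.66106497 -10.94201484 123.53505166] [717.56528371  33.36620679 138.99298711]
```

>>> servo_tool --series "-1 -0.001 0.001 0.03 0 0 0;-1 -0.001 0.001 0.06 0 0 0;-1 -0.001 0.001 0.09 0 0 0;-1 -0.001 0.001 0.1 0 0 0;-1 -0.001 0.001 0.104 0 0 0;-1 -0.001 0.001 0.104 0 0 0;1 -0.001 0.001 0.104 0 0 0;1 -0.001 0.001 0.104 0 0 0;1 -0.001 0.001 0.104 0 0 0;1 -0.001 0.001 0.104 0 0 0;1 -0.001 0.001 0.104 0 0 0;1 -0.001 0.001 0.104 0 0 0"

```text
time_s: 18.18
eef_pos: [0.6689, 0.0018, -0.0012]
eef_rot: [0.001, 0.574, 0.819, 0.001]
wrist_force: [0.4, 0.3, 5.0]
opening: 0.451
grasp_force: 62.6
```

>>> servo_tool --series "1 0 0 -0.03 0 0 0;1 0 0 -0.07 0 0 0;1 0 0 -0.11 0 0 0;1 0 0 -0.15 0 0 0;1 0 0 -0.17 0 0 0;1 0 0 -0.17 0 0 0;1 0 0 -0.17 0 0 0"

```text
time_s: 18.77
eef_pos: [0.6684, 0.0018, 0.1691]
eef_rot: [0.002, 0.574, 0.819, 0.001]
wrist_force: [-0.6, -0.2, -1.2]
opening: 0.452
grasp_force: 61.8
```

```bash
python3 d.py 495.9 195.1 165 95.9
python3 - <<'E'
from bench import ctrl;from h import *
cv2.imwrite("pics/s6.png",cv2.resize(ctrl.camera("side")["img"][60:260,150:350,::-1],None,fx=3,fy=3,interpolation=2))
E
```

```text
t 18.77 pos [668.4   1.8 169.1] yaw 110.0 open 38.4 F [-0.6 -0.2 -1.2] grip 61.770451068878174
[240.6 -96.1   3.3] [ 0.2  0.1 14.1]
```

View pics/s6.png

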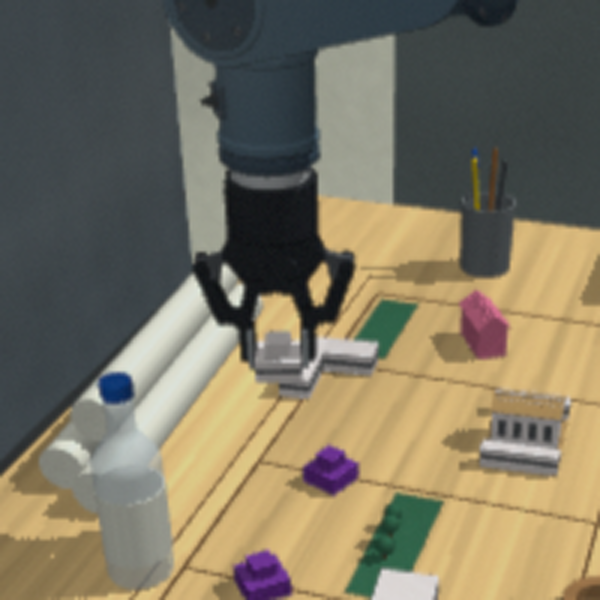

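The side view shows the white crown gripped level at (283,355), with both purple ones left at (330,470) and (262,575). I move over the tower.

>>> servo_tool --series "1 0.036 -0.014 0 0 0 3;1 0.072 -0.028 0 0 0 6;1 0.108 -0.043 0 0 0 9;1 0.144 -0.057 0 0 0 12;1 0.18 -0.072 0 0 0 14;1 0.216 -0.086 0 0 0 14;1 0.239 -0.096 0 0 0 14;1 0.239 -0.096 0 0 0 14;1 0.239 -0.096 0 0 0 14;1 0.239 -0.096 0 0 0 14;1 0.239 -0.096 0 0 0 14"

```text
time_s: 19.73
eef_pos: [0.4958, 0.193, 0.166]
eef_rot: [-0.0, 0.67, 0.743, -0.001]
wrist_force: [0.2, -0.2, -1.4]
opening: 0.448
grasp_force: 61.7
```

```bash
python3 d.py 496 193.8 119 95.9
```

```text
t 19.73 pos [495.8 193.  166. ] yaw 95.9 open 38.0 F [ 0.2 -0.2 -1.4] grip 61.7481529712677
[ 0.8  0.4 47. ] [-0.1  0.   0. ]
```

>>> servo_tool --series "1 0.001 0 0.02 0 0 0;1 0.001 0 0.036 0 0 0;1 0.001 0 0.042 0 0 0;1 0.001 0 0.045 0 0 0;1 0.001 0 0.047 0 0 0;1 0.001 0 0.047 0 0 0;1 0.001 0 0.047 0 0 0"

```text
time_s: 20.32
eef_pos: [0.4961, 0.1947, 0.1206]
eef_rot: [0.0, 0.669, 0.743, 0.0]
wrist_force: [-0.6, -0.3, -0.5]
opening: 0.451
grasp_force: 61.7
```

```bash
python3 d.py 496 193.8 119 95.9
python3 - <<'E'
from bench import ctrl;from h import *
cv2.imwrite("pics/s7.png",cv2.resize(ctrl.camera("side")["img"][190:370,200:360,::-1],None,fx=3,fy=3,interpolation=2))
E
```

```text
t 20.32 pos [496.1 194.7 120.6] yaw 96.0 open 38.3 F [-0.6 -0.3 -0.5] grip 61.74866795539856
[-0.9 -0.2  1.6] [ 0.1 -0.   0.1]
```

View pics/s7.png

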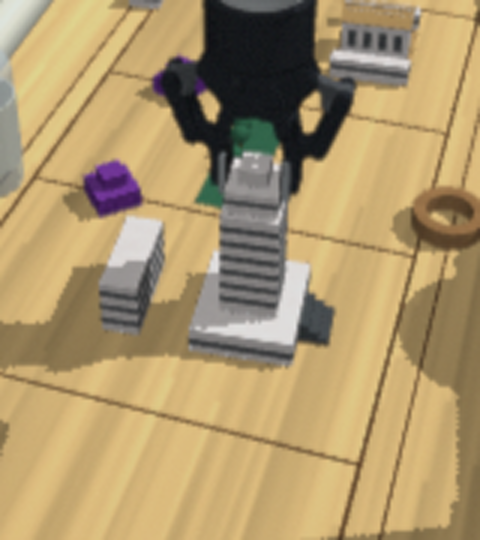

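The crown at (255,180) sits just above the tower top. I lower 1.5 mm more, release, lift and back away.

>>> servo_tool --series "1 -0.001 0 0.0015 0 0 0;1 -0.001 0 0.0015 0 0 0;-0.3 -0.001 0 0.0015 0 0 0;-0.3 -0.001 0 0.0015 0 0 0;-0.3 -0.001 0 0.0015 0 0 0;-0.3 -0.001 0 0.0015 0 0 0;-0.3 -0.001 0 0.0015 0 0 0;-0.3 -0.001 0 -0.02 0 0 0;-0.3 -0.001 0 -0.05 0 0 0;-0.3 -0.001 0 -0.09 0 0 0;-0.3 -0.001 0 -0.12 0 0 0;-0.3 -0.001 0 -0.12 0 0 0"

```text
time_s: 21.37
eef_pos: [0.4993, 0.1946, 0.2475]
eef_rot: [0.004, 0.669, 0.743, 0.005]
wrist_force: [0.7, 0.8, -0.1]
opening: 0.648
grasp_force: 0.0
```

>>> servo_tool --series "-0.3 -0.04 0 0 0 0 0;-0.3 -0.08 0 0 0 0 0;-0.3 -0.12 0 0 0 0 0;-0.3 -0.16 0 0 0 0 0;-0.3 -0.2 0 0 0 0 0;-0.3 -0.2 0 0 0 0 0;-0.3 -0.2 0 0 0 0 0;-0.3 -0.2 0 0 0 0 0"

```text
time_s: 22.03
eef_pos: [0.5161, -0.0048, 0.2396]
eef_rot: [-0.0, 0.67, 0.743, 0.0]
wrist_force: [0.5, -0.3, 0.0]
opening: 0.651
grasp_force: 0.0
```

Run:
```python
from bench import ctrl;from h import *
c=ctrl.camera("top");P=cloud(c)
def r(n,x,y,d,lo,hi):
    m=(abs(P[...,0]-x)<d)&(abs(P[...,1]-y)<d)&(P[...,2]>lo)&(P[...,2]<hi);print(n,m.sum(),rect(P,m) if m.any() else "")
r("crowntop",.496,.195,.04,.148,.162);r("crownlow",.496,.195,.04,.13,.145);r("tower",.496,.195,.04,.11,.126)
r("podium",.497,.1957,.06,.0215,.028);r("slab",.592,.203,.07,.044,.056);r("hall",.481,-.215,.05,.035,.06)
r("tape",.365,.0415,.05,.012,.025);r("bottle",.766,.103,.05,.05,.3)
cv2.imwrite("pics/s8.png",cv2.resize(ctrl.camera("side")["img"][150:370,180:390,::-1],None,fx=2.5,fy=2.5,interpolation=2))
```

```text
crowntop 109 ([495.7, 194.2, 22.5, 22.9, 7.3], 109, np.float64(154.5))
crownlow 235 ([495.4, 194.2, 40.7, 40.8, 5.6], 235, np.float64(140.0))
tower 59 ([486.5, 184.0, 30.9, 60.5, 50.8], 59, np.float64(118.3))
podium 483 ([495.2, 195.4, 84.1, 90.8, 6.9], 479, np.float64(24.7))
slab 423 ([593.0, 202.6, 31.0, 80.6, 5.6], 423, np.float64(50.4))
hall 496 ([481.5, -214.9, 73.8, 41.4, 5.3], 496, np.float64(51.6))
tape 54 ([391.0, 34.6, 41.7, 9.1, 75.5], 54, np.float64(19.0))
bottle 783 ([765.9, 102.9, 55.1, 59.7, 17.8], 783, np.float64(134.3))
```

View pics/s8.png

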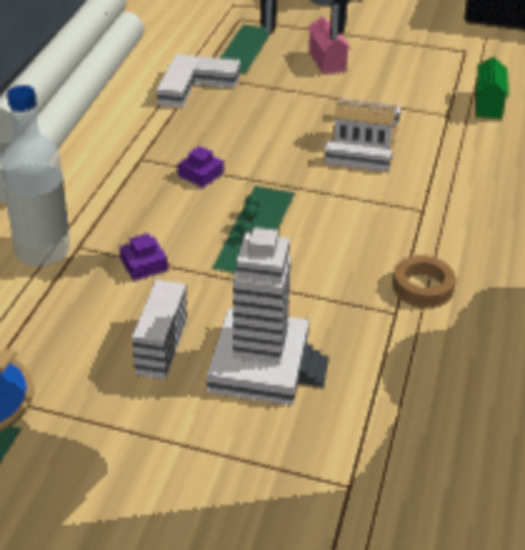

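The crown (263,245), tower, slab (160,330) and hall (363,130) are all in place, and the measurements are within a few millimetres. The bottle and the tape (423,280) have not been moved. Handing in.

```bash
python3 -c "
from bench import ctrl
print(ctrl.hand_in())"
```

```text
the job is handed in; nothing more can be done
None
```

The job is handed in (no verdict was returned): tower, crown, slab and hall all stand in place within a few millimetres by the last camera check, at about 22 s of the 104 s allowed, with the bottle and tape left where they were.

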